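Open the slide cover of the large holding fixture

ROBOT

A 6-joint arm with a two-finger parallel gripper is mounted at the origin on the work surface. World frame = base frame: x ahead of the robot, y to its left, z up, the work surface at z = 0. Lengths are in m, angles in rad, forces in N, time in s.
With the tool pointing down it reaches from about 0.3 to 0.875 m from the base axis. Payload 6.4 kg.
Tool frame: the origin (TCP) lies midway between the tips of the shut fingers; the grasp point (between the pads) lies 19 mm behind it (grasp_offset is the distance from the TCP to the grasp point, in m); z points along the fingers, y is the line along which they close (so a half turn about z gives the same grasp; the last joint's range is limited). The gripper opens to 85 mm and grips with 20 to 120 N. Pads are 22 mm wide; open, the fingers measure 114 mm over their backs; the gripper's body (76 mm by 85 mm) begins 54 mm behind the grasp point. The pads swing forward as they close: fully open they stand 13 mm farther back than shut.
Start: joints at [0.964, 0.181, 1.607, -0, 1.354, -0.206], TCP at [0.224, 0.529, 0.231] pointing down, gripper open.
Joint ranges: [-2.99, 2.99], [-0.89, 2.07], [0.3, 2.58], [-1.14, 4.28], [0, 2.63], [-3.12, 3.12]. Speed limits (rad/s): [2.57, 2.57, 3.01, 3.14, 3.14, 3.14].

INTERFACE

Orientations are given as a unit quaternion [w, x, y, z].
In Python, from bench import * gives the robot as it stands. The module is installed in compiled form; this text tells all that it offers.
- The arm moves only by the tool servo_tool, never from a script. Its argument "commands" is text: rows parted by semicolons, each of 7 numbers parted by spaces: the turn, a rotation vector about the tool's x, y, z in rad, then the shift along the tool's x, y, z in mm, then the opening, from 0 (shut) to 1 (fully open). In form: wx wy wz dx dy dz claw; .... A call has 1 to 5 rows; each row shifts and turns the commanded pose from where the row before left it, along the tool's axes as they then stand; what a row does not reach is not made up. A row lasts 1/8 s, in which the tool goes at most 62.5 mm and 10.7 degrees, less where a joint would pass 70% of its speed; a pose out of reach is approached as far as the arm can. A call with a gripper value outside its range is refused whole. The fingers move at their own pace and stop on an object; the grip force is fixed at half the most. Time passes only in rows, so rows that do not move let the fingers close. It gives the time, the measured TCP pose, the force, the opening and the grip force at its end, in the units of the state.
- get_obs(): the state, without advancing time (a new reading comes with each control period).
- camera(name): name is "scene" or "top" or "wrist"; returns the picture (384x512x3 uint8, blue, green, red); there is no depth.
- calibration(name): a dict with "fx", "fy", "cx", "cy" (pixels), "k1" (the pictures are not rectified: a ray, as slopes to the right and down, at radius r is drawn at 1 + k1 r^2 times it, then the intrinsics apply), "R" (3x3) and "t" (3): a world point X has camera coordinates R X + t. Camera axes: x right, y down, z forward; pixel columns grow to the right and rows downward; lengths in m; the calibration is good to about 2 mm. A picture is of the moment at which its call begins: read the wrist's pose just before it. calibration takes no time and is no camera call; for the wrist camera it gives the pose at the moment of the call.
- hand_in(): hands the job in; it is judged then, once.
The state is a dict: "time_s": time; "q": joint angles; "dq": joint speeds; "joint_efforts": joint torques, N m; "eef_pos": TCP position; "eef_rot": TCP orientation; "wrist_force": force on the tool from outside, world axes, zero at the start; "torque": the same for the moment, N m; "opening": opening from 0.0 (shut) to 1.0 (fully open); "grasp_force": force on a finger pad.
Only numpy, scipy, OpenCV 4.12 (cv2) and the standard library are available. Lean on these libraries where they do the work, as an engineer would, in place of code of your own. Each camera call takes 0.05 s, during which the arm holds its last target. There are 200 camera calls.

TASK

Open the larger of the two holding fixtures on the bench so that the part in its nest can be reached: pull up the black plunger knob on its cover, slide the cover along its rails, away from the robot, to the end of its travel, and let the plunger spring back down so that it locks the cover open. Leave the smaller fixture's cover shut.

Things in the scene. Friction and masses are not known exactly. Their poses are not given: they have to be found in the camera images.
- knob (a point): Centre of the round black plunger knob (d 30, 26 tall, 33 rim on its top 5 mm) on the steel cover of the LARGE aluminium fixture (280 x 110, rails 58 high). Plunger down, it is 85 above the bench, 31 above the cover, 27 above the rails; under it a collar d 22, 14 tall. x: level, the way the cover opens; z up. The knob rides on the cover: pull and slide in one grasp. Sizes in mm.
- plunger (a joint): Upward pull of the large fixture's knob, m: 0 down (start), 0.018 stop. Spring 6 N at 0, 10.5 N at the stop. Its pin sits 8 mm deep in a locking hole: the cover slides only while this is above about 0.009 (pull about 0.013). Let go midway, the pin rides on a bar at about 0.008 and the cover can still be pushed; it drops to 0 in the recess at the open end.
- cover (a joint): Opening of the large fixture's cover along the knob's x axis, m: 0 shut (start; 1.5 mm of play while locked), 0.110 at the end stop. The pin drops into the open-end recess anywhere from 0.088 to 0.110. Sliding takes about 2 N.
- small_cover (a joint): The same for the cover of the SMALL fixture (180 x 80 mm, same build, like knob, on the other side of the bench): 0 shut (start), 0.070 open. It is to stay shut. Star knobs (lobed) on the fixtures' near ends are clamp screws, not plungers.

How it is judged:
On the way, in this order (a step that is already met when the one before it is completed fails the run):
1. the large fixture's plunger is pulled up clear of its locking hole while the cover is still shut (value of joint plunger above 0.008 m and value of joint cover below 0.02 m), for 0.05 s.
2. the large fixture's cover is slid open (value of joint cover above 0.085 m), for 0.2 s.
At the end, for the whole second after the job is handed in: The large fixture's cover is at least 85 mm open (of 110 mm), its plunger is back down within 4 mm, in the recess at the open end, and the small fixture's cover is shut within 10 mm (value of joint cover above 0.085 m and value of joint plunger below 0.004 m and value of joint small_cover below 0.01 m); the robot touches nothing.
It fails at once if the small fixture's cover is slid open by more than 10 mm (value of joint small_cover above 0.01 m).
It also fails if it takes over 32 s, if anything falls off the work surface, if the arm or the gripper's body presses on something with over 40 N, if the wrist force passes 120 N, or if a joint passes its speed limit or range.

## Working session

There is one attempt and no reset: what is moved stays moved. The work goes in short steps, Python scripts to look and compute and a tool call to move; the robot and the scene stay as the last step left them, time stands still between calls to the robot, and variables do not carry over. Pictures are saved under pics/ and viewed, at most 10 in all, crops included, and the job is handed in when it is done.

Besides the shell and the picture viewer there is one more tool, called after ">>>" by a JSON object that holds its "api" and its "payload". servo_tool: Moves the arm, as the interface text tells. Its arguments: {"type":"object","properties":{"commands":{"type":"string"}},"required":["commands"]}

```bash
mkdir -p pics
cat > h.py <<'E'
from bench import *
import numpy as np, cv2
def ray(c,u,v):
    K=np.array([[c['fx'],0,c['cx']],[0,c['fy'],c['cy']],[0,0,1.]])
    R=np.array(c['R']);t=np.array(c['t'])
    p=cv2.undistortPoints(np.array([[[u,v]]],float),K,np.array([c['k1'],0,0,0,0.]))[0,0]
    return -R.T@t, R.T@np.array([p[0],p[1],1])
def atz(c,u,v,z):
    o,d=ray(c,u,v); return o+d*(z-o[2])/d[2]
E
python3 - <<'E'
from h import *
for n in ("top","scene"):
    cv2.imwrite(f"pics/{n}.png",cv2.resize(camera(n),None,fx=1.5,fy=1.5))
    c=calibration(n);print(n,-np.array(c['R']).T@c['t'])
o=get_obs();print(o['time_s'],o['eef_pos'],o['eef_rot'],o['opening'])
E
```

```text
top [ 0.27224428 -0.03279633  1.07789541]
scene [ 1.37935384 -0.39822199  0.69818879]
0.1 [0.22404249 0.52903036 0.23048422] [-3.22145219e-04  1.99060162e-01  9.79986964e-01 -7.06342803e-04] 0.9944581943820929
```

View pics/top.png

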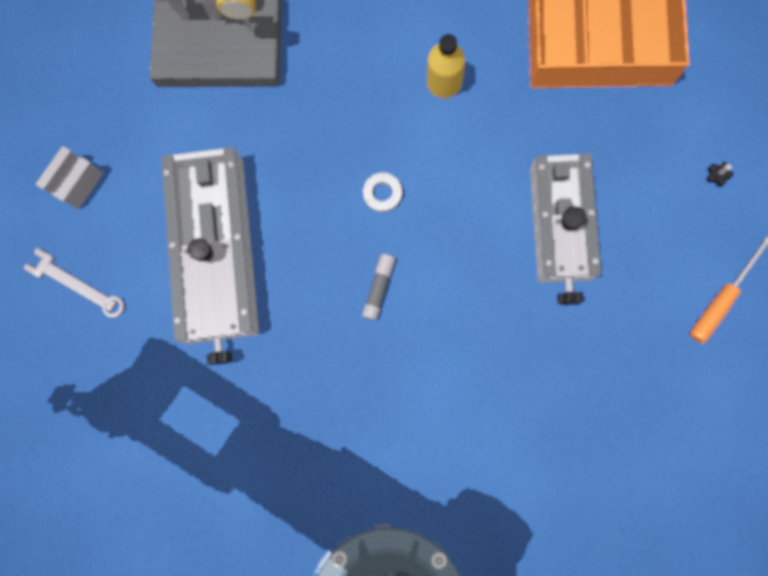

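View pics/scene.png

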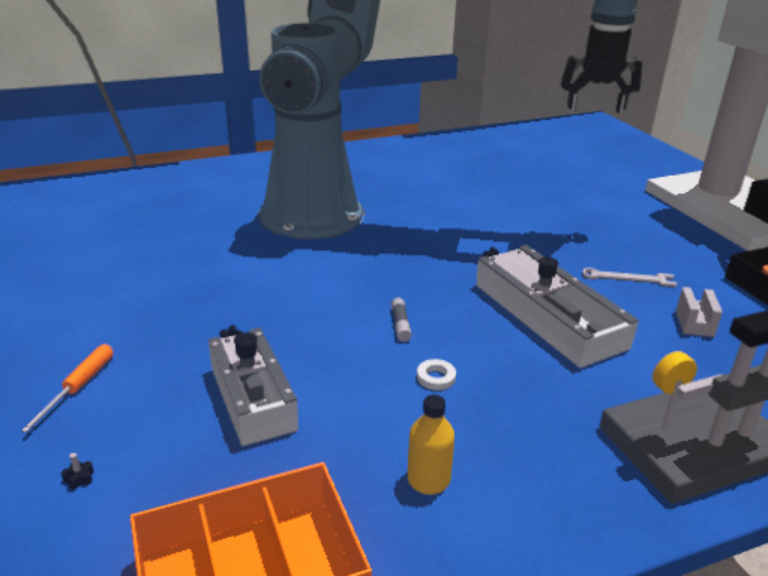

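The top view shows the large fixture at left with its knob at about (200,248) in the enlarged picture. Its top corners are about (164,157), (235,149), (246,333) and (178,341). The small fixture is at right, knob (573,217).

Run:
```python
from h import *
c=calibration("top");s=calibration("scene")
P=[atz(c,(u-.25)/1.5,(v-.25)/1.5,.058) for u,v in ((164,157),(235,149),(246,333),(178,341))]
for p in P:print(p.round(4))
print([np.linalg.norm(P[i]-P[(i+1)%4]).round(4) for i in range(4)])
ax=P[0]+P[1]-P[2]-P[3];print("yaw",np.degrees(np.arctan2(ax[1],ax[0])), "mid",sum(P)/4)
print("knob top",atz(c,200/1.5,247.5/1.5,.085),"scene",atz(s,548/1.5,262/1.5,.085))
for u,v in ((163,158),(178,341),(236,149)):pass
img=camera("top")
cv2.imwrite("pics/topc.png",cv2.resize(img[90:260,90:190],None,fx=4.5,fy=3.5*1.2857,interpolation=cv2.INTER_CUBIC)[:600*2][::1][:765] if 0 else cv2.resize(img[90:240,90:190],None,fx=4,fy=4,interpolation=cv2.INTER_CUBIC))
img=camera("scene")
cv2.imwrite("pics/scc.png",cv2.resize(img[155:255,310:430],None,fx=5,fy=5,interpolation=cv2.INTER_CUBIC))
```

```text
[0.6473 0.3412 0.058 ]
[0.6595 0.2345 0.058 ]
[0.382  0.2064 0.058 ]
[0.3703 0.3039 0.058 ]
[np.float64(0.1074), np.float64(0.279), np.float64(0.0982), np.float64(0.2795)]
yaw 6.717587774033039 mid [0.51476125 0.27150347 0.058     ]
knob top [0.50121963 0.27095006 0.085     ] scene [0.48584255 0.2770532  0.085     ]
```

View pics/topc.png

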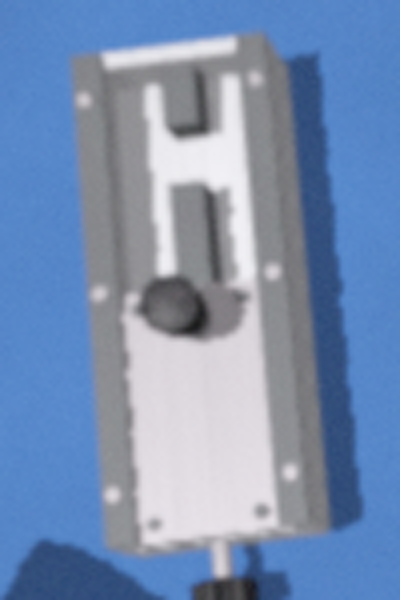

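View pics/scc.png

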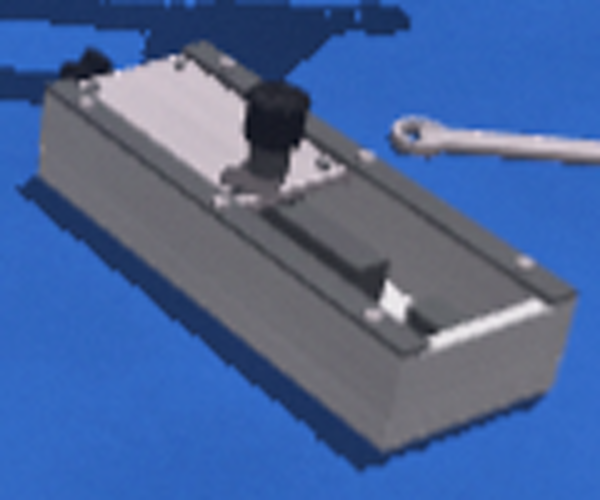

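Run:
```python
from h import *
c=calibration("top");s=calibration("scene")
f=lambda u,v,z:atz(c,u/4+89.6,v/4+89.6,z)
print("knob",f(171,303,.098),"scene",atz(s,279/5+309.6,96/5+154.6,.098))
L=[f(*p,.058) for p in((84,99),(99,293),(112,494))];R=[f(*p,.058) for p in((255,78),(272,271),(290,472))]
for A in(L,R):
  d=A[0]-A[2];print(d,np.degrees(np.arctan2(d[1],d[0])))
m=(sum(L)+sum(R))/6;print(m)
d=(L[0]-L[2]+R[0]-R[2]);d/=np.linalg.norm(d);n=np.array([-d[1],d[0],0])
k=f(171,303,.098);print("knob rel",(k-m)@d,(k-m)@n,np.degrees(np.arctan2(d[1],d[0])))
o=get_obs();w,x,y,z=o['eef_rot']
from scipy.spatial.transform import Rotation as Ro
print(Ro.from_quat([x,y,z,w]).as_matrix().round(3),o['eef_pos'])
```

```text
knob [0.49746309 0.26902625 0.098     ] scene [0.50105035 0.2653364  0.098     ]
[0.22334776 0.02884475 0.        ] 7.358859152276699
[0.22328043 0.02910264 0.        ] 7.426136669585459
[0.51848086 0.27403771 0.058     ]
knob rel -0.02148787736047655 -0.0022655401890789044 7.392495401962068
[[-0.921  0.39  -0.001]
 [ 0.39   0.921 -0.001]
 [ 0.    -0.001 -1.   ]] [0.22414161 0.52916998 0.23073468]
```

>>> {"api": "servo_tool", "payload": {"commands": "0 0 0 -50 -19 0 1;0 0 0 -50 -19 0 1;0 0 0 -50 -19 0 1;0 0 0 -50 -19 0 1;0 0 0 -50 -19 0 1"}}

```text
time_s: 0.82
eef_pos: [0.4184, 0.3431, 0.2313]
eef_rot: [0.0, 0.199, 0.98, 0.0]
wrist_force: [0.3, 1.1, 0.6]
opening: 1.003
grasp_force: 0.0
```

>>> {"api": "servo_tool", "payload": {"commands": "0 0 0 -50 -18 0 1;0 0 0 -53 -19 0 1;0 0 -0.177 0 0 0 1;0 0 -0.177 0 0 0 1;0 0 -0.175 0 0 0 1"}}

```text
time_s: 1.45
eef_pos: [0.4979, 0.2698, 0.231]
eef_rot: [-0.0, -0.067, 0.998, -0.0]
wrist_force: [0.2, 1.3, -0.4]
opening: 1.0
grasp_force: 0.0
```

>>> {"api": "servo_tool", "payload": {"commands": "0 0 0 0 0 40 1;0 0 0 0 0 0 1;0 0 0 0 0 0 1"}}

```text
time_s: 1.82
eef_pos: [0.4981, 0.2703, 0.1921]
eef_rot: [0.0, -0.064, 0.998, 0.0]
wrist_force: [-1.7, -0.6, 0.6]
opening: 1.001
grasp_force: 0.0
```

Run:
```python
from h import *
from scipy.spatial.transform import Rotation as Ro
o=get_obs();w,x,y,z=o['eef_rot'];c=calibration("wrist")
cv2.imwrite("pics/w1.png",cv2.resize(camera("wrist"),None,fx=1.5,fy=1.5))
import pickle;pickle.dump(c,open("c1.pkl","wb"))
print(o['time_s'],o['eef_pos'],Ro.from_quat([x,y,z,w]).as_matrix().round(3),-np.array(c['R']).T@c['t'])
```

```text
1.825 [0.49813632 0.27028003 0.19207982] [[-0.992 -0.128  0.   ]
 [-0.128  0.992  0.   ]
 [-0.     0.    -1.   ]] [0.42359349 0.25979309 0.33435195]
```

View pics/w1.png

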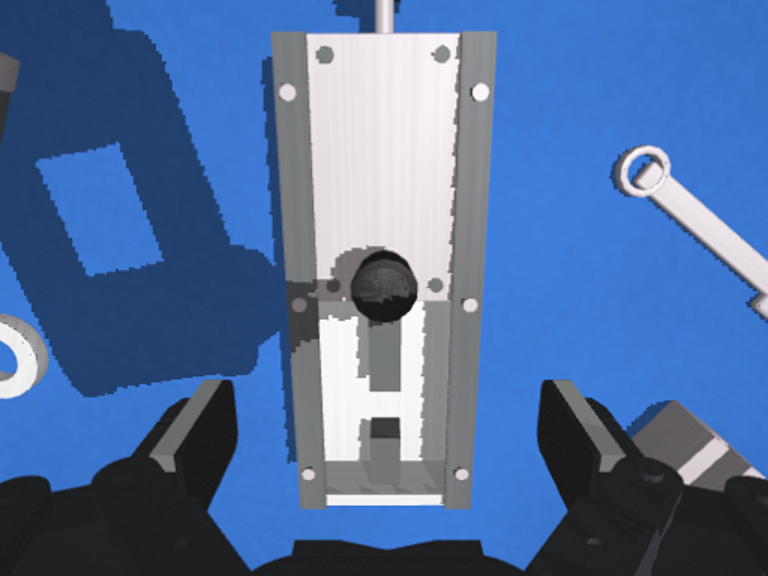

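The wrist view shows the fixture aligned with the tool, with the knob's rim centred at about (384,283) between the open fingers.

Run:
```python
from h import *
import pickle;c=pickle.load(open("c1.pkl","rb"))
f=lambda u,v,z:atz(c,(u-.25)/1.5,(v-.25)/1.5,z)
k=f(384,283,.098);print("knob",k)
x=f(351,283,.098)-f(417,283,.098);print(np.linalg.norm(x))
a=(f(288,92,.058)+f(481,92,.058))/2;b=(f(308,474,.058)+f(461,474,.058))/2
d=b-a;print(np.linalg.norm(d),np.degrees(np.arctan2(d[1],d[0])),(a+b)/2)
e=k-np.array([.49814,.27028,.098]);T=np.array([[-.992,-.128],[-.128,.992]]);print("tool shift mm",1000*T.T@e[:2])
```

```text
knob [0.49401845 0.26744938 0.098     ]
0.03138221468493192
0.22504001836714346 7.182308875019775 [0.51859487 0.2706208  0.058     ]
tool shift mm [ 4.45090094 -2.28041795]
```

>>> {"api": "servo_tool", "payload": {"commands": "0 0 0 3 -2 40 1;0 0 0 0 0 40 1;0 0 0 0 0 30 1;0 0 0 0 0 16 1;0 0 0 0 0 0 1"}}

```text
time_s: 2.5
eef_pos: [0.4951, 0.2678, 0.0653]
eef_rot: [-0.0, -0.064, 0.998, -0.0]
wrist_force: [-0.5, 0.6, -0.3]
opening: 1.001
grasp_force: 0.0
```

>>> {"api": "servo_tool", "payload": {"commands": "0 0 0 0 0 0 0;0 0 0 0 0 0 0;0 0 0 0 0 0 0;0 0 0 0 0 0 0;0 0 0 0 0 0 0"}}

```text
time_s: 3.12
eef_pos: [0.4959, 0.2685, 0.0666]
eef_rot: [0.001, -0.064, 0.998, 0.001]
wrist_force: [-0.5, 1.8, 5.5]
opening: 0.352
grasp_force: 58.7
```

>>> {"api": "servo_tool", "payload": {"commands": "0 0 0 0 0 -8 0;0 0 0 0 0 -7 0;0 0 0 0 0 0 0;0 0 0 0 0 0 0"}}

```text
time_s: 3.62
eef_pos: [0.4954, 0.2683, 0.0796]
eef_rot: [0.0, -0.064, 0.998, 0.001]
wrist_force: [5.2, 5.5, -10.0]
opening: 0.349
grasp_force: 59.9
```

>>> {"api": "servo_tool", "payload": {"commands": "0 0 0 0 0 -1 0;0 0 0 -10 0 0 0;0 0 0 -15 0 0 0;0 0 0 0 0 0 0"}}

```text
time_s: 4.12
eef_pos: [0.52, 0.2715, 0.08]
eef_rot: [-0.001, -0.064, 0.998, 0.0]
wrist_force: [1.3, 5.6, -10.4]
opening: 0.352
grasp_force: 60.2
```

>>> {"api": "servo_tool", "payload": {"commands": "0 0 0 -25 0 0 0;0 0 0 -25 0 0 0;0 0 0 -20 0 0 0;0 0 0 -8 0 0 0;0 0 0 0 0 0 0"}}

```text
time_s: 4.75
eef_pos: [0.5968, 0.2814, 0.0793]
eef_rot: [-0.001, -0.064, 0.998, 0.0]
wrist_force: [1.0, 5.1, -8.8]
opening: 0.357
grasp_force: 60.4
```

>>> {"api": "servo_tool", "payload": {"commands": "0 0 0 0 0 7 0;0 0 0 0 0 6 0;0 0 0 0 0 0 0;0 0 0 0 0 0 0"}}

```text
time_s: 5.25
eef_pos: [0.5968, 0.2814, 0.0675]
eef_rot: [-0.001, -0.064, 0.998, 0.0]
wrist_force: [-0.7, 5.5, -6.8]
opening: 0.351
grasp_force: 60.6
```

>>> {"api": "servo_tool", "payload": {"commands": "0 0 0 0 0 0 1;0 0 0 0 0 0 1;0 0 0 0 0 0 1;0 0 0 0 0 0 1;0 0 0 0 0 0 1"}}

```text
time_s: 5.88
eef_pos: [0.5974, 0.2809, 0.0684]
eef_rot: [0.0, -0.064, 0.998, -0.0]
wrist_force: [0.2, 1.3, -0.1]
opening: 0.993
grasp_force: 0.0
```

>>> {"api": "servo_tool", "payload": {"commands": "0 0 0 0 0 -30 1;0 0 0 0 0 -40 1;0 0 0 0 0 -50 1;0 0 0 0 0 0 1;0 0 0 0 0 0 1"}}

```text
time_s: 6.5
eef_pos: [0.597, 0.2809, 0.1879]
eef_rot: [-0.0, -0.064, 0.998, -0.0]
wrist_force: [-0.6, 0.9, -0.6]
opening: 0.997
grasp_force: 0.0
```

Run:
```python
from h import *
c=calibration("wrist");w=camera("wrist");s=camera("scene")
a=cv2.resize(w,(400,300));b=cv2.resize(s[150:255,300:440],(400,300),interpolation=cv2.INTER_CUBIC)
cv2.imwrite("pics/end.png",np.hstack([a,b]))
import pickle;pickle.dump(c,open("c2.pkl","wb"));o=get_obs();print(o['time_s'],o['eef_pos'],o['wrist_force'],o['opening'])
```

```text
6.6 [0.59620081 0.28066803 0.18635849] [-0.33949276  0.91231787 -0.81801698] 1.001734299840426
```

View pics/end.png

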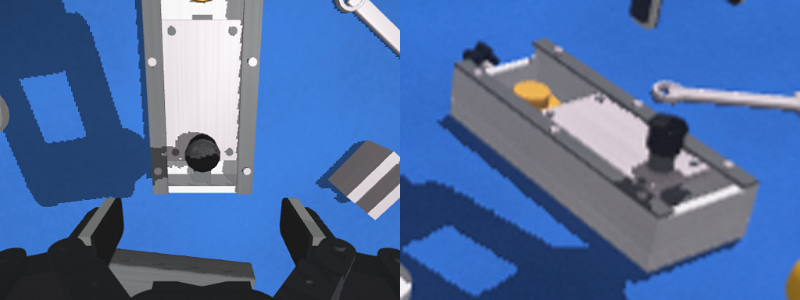

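The cover is open: the yellow part shows in the nest and the knob sits at the far end. The knob was let go within 2 mm of its down height while the spring was still pulling, so the pin isn't riding on the bar.

```bash
python3 -c "
from bench import *
print(hand_in())"
```

```text
the job is handed in; nothing more can be done
None
```

The large fixture's cover is slid open about 102 mm with the knob released and, by height and spring force, its plunger back down in the recess; I never touched the small fixture, and the job is handed in at about 6.6 s, with no verdict returned.

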